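# Pin the magazine flattening press shut

### The arm

A 6-joint arm with a two-finger parallel gripper is mounted at the origin on the work surface. World frame = base frame: x ahead of the robot, y to its left, z up, the work surface at z = 0. Lengths are in mm, angles in rad, forces in N, time in s.
With the tool pointing down it reaches from about 275 to 825 mm from the base axis. Payload 4.9 kg.
Tool frame: the origin (TCP) lies at the very end of the fingers, on their centre line; the grasp point (between the pads) lies 19 mm behind it; z points along the fingers, y is the line along which they close (so a half turn about z gives the same grasp; the last joint's range is limited). The gripper opens to 85 mm and grips with 20 to 120 N. Pads are 22 mm wide; open, the fingers measure 114 mm over their backs; the gripper's body (76 mm by 85 mm) begins 54 mm behind the grasp point. The pads swing forward as they close: fully open they stand 13 mm farther back than shut.
Start: joints at [1.042, 0.326, -0.193, 1.052, 0, 1.437], TCP at [211.539, 507.71, 231.281] pointing down, gripper open.
Joint ranges: [-2.65, 2.65], [-0.97, 1.79], [-1.3, 1.35], [-1.93, 2.1], [-1.47, 1.37], [-3.14, 3.14]. Speed limits (rad/s): [2.57, 2.57, 3.14, 3.14, 3.14, 3.14].

### API

Orientations are given as a 3x3 rotation matrix whose columns are the frame's x, y, z axes.
In Python, from cell import observe, capture, camera_info, job_done, outline_of gives the robot as it stands.
- The arm moves only by the tool play_rows, never from a script. Its argument "deltas" is text: rows parted by semicolons, each of 7 numbers parted by spaces: the shift along the tool's x, y, z in mm, then the turn, a rotation vector about the tool's x, y, z in rad, then the opening, from 0 (shut) to 1 (fully open). In form: tx ty tz rx ry rz jaw; .... A call has 1 to 8 rows; each row is the pose to reach, as a shift and turn from the pose commanded when the call began, along the tool's axes at that moment; what a row does not reach only later rows make up. A row lasts 1/12 s, in which the tool goes at most 41.7 mm and 7.16 degrees, less where a joint would pass 70% of its speed; a pose out of reach is approached as far as the arm can. A call with a gripper value outside its range is refused whole. The fingers move at their own pace and stop on an object; "squeeze" is the grip in N (left out, the last holds). Time passes only in rows, so rows that repeat a pose let the fingers close. It gives the time, the measured TCP pose, the force, the opening and the grip force at its end, in the units of the state.
- observe(): the state, without advancing time (a new reading comes with each control period).
- capture(name): name is "scene" or "side" or "wrist"; returns (picture, depth): 400x640x3 uint8, red, green, blue; 400x640 float32, mm along the optical axis (not along the pixel's ray), 0 where there is no reading.
- camera_info(name): a dict with "camera_matrix" (3x3 intrinsics, pixels), "view" (4x4, takes a point from world to camera coordinates). Camera axes: x right, y up, looking along -z (the intrinsics and any distortion apply to the point x, -y, -z); pixel columns grow to the right and rows downward; lengths in mm; the calibration is good to about 2 mm. A picture is of the moment at which its call begins: read the wrist's pose just before it. camera_info takes no time and is no camera call; for the wrist camera it gives the pose at the moment of the call.
- job_done(): hands the job in; it is judged then, once.
Trained networks look in the newest picture that a camera, given by its name, has taken for a name from the list of things; names that differ only in an ending like _2 or _b are one class to them, and where a whole thing is asked for, a point or a joint stands for the part that bears it (a point fixed in the world has none). Each returns a list of dicts, best first, with "conf" (0 to 1); they miss things now and then, are a little off and sometimes report something else, mostly with a low value. They report only what shows in the picture. A call takes as long as a camera call. They do not tell look-alikes from the thing itself.
- outline_of(camera, query): "mask" (400x640 bool, what is visible of it) and "xy" ([column, row] in pixels, amid what is visible of it).
The state is a dict: "t": time; "joints": joint angles; "joint_velocities": joint speeds; "tau": joint torques, N m; "position": TCP position; "tcp_rot": TCP orientation; "ft_force": force on the tool from outside, world axes, zero at the start; "torque": the same for the moment, N m; "opening": opening from 0.0 (shut) to 1.0 (fully open); "finger_force": force on a finger pad.
Only numpy, scipy, OpenCV 4.12 (cv2) and the standard library are available. Lean on these libraries where they do the work, as an engineer would, in place of code of your own. Each camera call takes 0.05 s, during which the arm holds its last target. There are 200 camera calls.

### The job

Close the board of the magazine press over its upright post, then lock it: take the spring cotter by its black grip and push its straight leg from the front through the post's cross hole until the bow snaps over the post and springs back. Feel your way and yield sideways, never ramming or bending it (keep it under about 20 N of contact with the press), let go of it there, and leave the tape roll, loupe and green cup where they are.

Things in the scene. Friction and masses are not known exactly. Their poses are not given: they have to be found in the camera images.
- press: Flattening press, fixed: plywood base 270 x 200 x 18 mm with magazines, a hinged wooden board and a steel post at the front. Origin: on the table, 140 mm behind the base front edge, mid width. x points from the front (post) to the back (hinge), z up. The post is 24 mm in diameter, its top at z = 78 mm, with a hole right through it along x.
- platen (a joint): Angle (rad) of the press's board: 0 = closed, grows as its front rises. Hinge line along y at x = 125, z = 39 mm of press, at the board's mid thickness. Board 12 mm thick, 190 wide, solid to 206 mm from the hinge, then two 22 mm prongs to 256 mm, 44 mm apart, that drop astride the post. Stiff hinge: it stays where left; a few N down near the front close it.
- press_hole (a point): Nominal hole centre: x -105, y 0, z 57 mm of press (same axes), 12 mm over the closed board. Hole 10 mm wide and high. The post is clamped in a slot with play: the real hole stands up to 10 mm fore or aft (x) and 5 mm sideways (y) of this point; height and direction are true; it does not yield. Find it sideways by feel or sight, in depth by the snap.
- cotter: Spring cotter (R clip), 90 g, lying flat. Origin: centre of the black grip's underside; x along the straight leg to its tip, z up. Grip 30 (x) x 20 (y) x 38 (z) mm, pinch its y sides. Coil: 24 mm wide, 14 high, centre x 26, y 8. Straight leg: 8 mm round, axis y 0, z 4, full to x = 90, tapering to a 3 mm point at x = 104. The bow leg (7 mm wire) is beside it at +y.
- cotter_seat (a point): Point on the straight leg's axis at x 52, z 4 mm of cotter (same axes): the post's axis lies here when home. Going in, the bow starts to spread with the post's axis about 26 mm ahead of this point, its waist crosses the post's middle at 13 mm, it has snapped at about 1 mm, and the coil hits the post, a hard stop, 3 mm past it.
- bow (a joint): Spread of the bow leg (rad): 0 relaxed, about 0.1 as its waist (x 65, y 10.5 mm of cotter; flared tip at x 85, y 19.5) rides over the post, under 0.05 once snapped over. Spring 2.5 N m/rad about the coil; pushing it over takes roughly 3 to 8 N (its pinch on the post adds some 10 N of contact), and the push drops as it snaps.
- tape: Roll of card-brown tape, 80 mm outside, 22 mm high, lying flat; origin at the centre of its underside. Bystander.
- loupe: Black loupe, 44 mm diameter, 42 mm high; origin at the centre of its underside. Bystander.
- pencup: Green open cup, 76 mm diameter, 100 mm high; origin at the centre of its underside. Bystander.
There are look-alikes about, which are no part of the job. Leave any pink look-alike of the cotter alone.

How it is judged (in metres and radians):
On the way, in this order (a step that is already met when the one before it is completed fails the run):
1. the press's board is closed over the post (value of joint platen below 0.03 rad), for 0.2 s.
2. the cotter's leg is through the post and its bow is spread on the post (value of joint platen below 0.03 rad and value of joint bow above 0.06 rad and x of cotter_seat in the frame of press_hole between -0.037 and 0.0145 m and y of cotter_seat in the frame of press_hole between -0.009 and 0.009 m and z of cotter_seat in the frame of press_hole between -0.009 and 0.009 m).
At the end, for the whole second after the job is handed in: The board is closed (under 0.03 rad); the cotter rests through the post: leg within 0.25 rad of the hole direction, drooped or rolled under 0.6 rad, seat point within -13.5 to +14.5 mm fore-aft, 9 mm sideways and in height of the nominal hole, bow sprung back (under 0.05 rad), at rest (value of joint platen below 0.03 rad and value of joint bow below 0.05 rad and x of cotter_seat in the frame of press_hole between -0.0135 and 0.0145 m and y of cotter_seat in the frame of press_hole between -0.009 and 0.009 m and z of cotter_seat in the frame of press_hole between -0.009 and 0.009 m and angle between the x axis of cotter and the x axis of press, either way round below 0.25 rad and angle between cotter's own z axis and vertical below 0.6 rad and linear speed of cotter below 0.02 m/s and angular speed of cotter below 0.2 rad/s); the robot touches nothing.
It fails at once if the cotter is pressed on the press with more than 25 N (all contacts together) (contact force between cotter and press above 25 N).
It fails at once if the tape roll is moved more than 20 mm (distance of tape from where it was at the start of the episode above 0.02 m).
It fails at once if the loupe is moved more than 20 mm (distance of loupe from where it was at the start of the episode above 0.02 m).
It fails at once if the green cup is moved more than 20 mm (distance of pencup from where it was at the start of the episode above 0.02 m).
It also fails if it takes over 72 s, if anything falls off the work surface, if the arm or the gripper's body presses on something with over 40 N, if the wrist force passes 120 N, or if a joint passes its speed limit or range.

## Working session

There is one attempt and no reset: what is moved stays moved. The work goes in short steps, Python scripts to look and compute and a tool call to move; the robot and the scene stay as the last step left them, time stands still between calls to the robot, and variables do not carry over. Pictures are saved under pics/ and viewed, at most 12 in all, crops included, and the job is handed in when it is done.

Besides the shell and the picture viewer there is one more tool, called after "Request:" as name(argument=value, ...) on one line, values as JSON. play_rows: Moves the arm, as the interface text tells. Its arguments: {"type":"object","properties":{"deltas":{"type":"string"},"squeeze":{"type":"number"}},"required":["deltas"]}

```bash
ls; mkdir -p pics; cat > h.py <<'E'
import numpy as np, cv2
from cell import *
def pts(cam, dep, mask=None):
    i=camera_info(cam); K=np.array(i["camera_matrix"]); V=np.linalg.inv(np.array(i["view"]))
    m=dep>0
    if mask is not None: m&=mask
    v,u=np.nonzero(m); d=dep[v,u]
    P=np.c_[(u-K[0,2])/K[0,0]*d,-(v-K[1,2])/K[1,1]*d,-d,np.ones(len(d))]
    return (P@V.T)[:,:3],u,v
E
python3 - <<'E'
from h import *
s=observe(); print(s["t"],s["position"],s["ft_force"],s["opening"])
for c in("scene","side"):
    im,d=capture(c); cv2.imwrite(f"pics/{c}0.png",im[:,:,::-1]); np.save(f"{c}0.npy",d)
    i=camera_info(c); print(c,np.linalg.inv(i["view"]).round(2).tolist(), i["camera_matrix"], [k for k in i])
    for q in("cotter","press","platen","tape","loupe","pencup"):
        for r in outline_of(c,q)[:3]:
            P,u,v=pts(c,d,r["mask"])
            if len(P): print(c,q,round(r["conf"],2),r["xy"],len(P),np.median(P,0).round(),np.percentile(P,2,0).round(),np.percentile(P,98,0).round())
E
```

```text
pics
0.0 [211.24315131 507.1897126  230.51975782] [ 0.25190101  0.17627148 -0.59196163] 1.0000890095496868
scene [[0.74, -0.48, 0.48, 1149.21], [0.68, 0.52, -0.52, -604.84], [-0.0, 0.7, 0.71, 898.45], [0.0, 0.0, 0.0, 1.0]] [[389.34712127   0.         320.74352128]
 [  0.         389.34712127 197.98624634]
 [  0.           0.           1.        ]] ['camera_matrix', 'view']
scene cotter 0.6 [344.3, 126.6] 168 [365. 388.  11.] [297. 357.  -0.] [394. 410.  41.]
scene cotter 0.47 [355.7, 146.1] 230 [463. 321.   9.] [407. 302.  -1.] [525. 364.  41.]
scene platen 0.72 [339.8, 220.7] 4748 [722. -58. 128.] [ 634. -142.   45.] [796.  42. 222.]
scene platen 0.33 [240.8, 310.0] 1245 [ 691. -401.   66.] [ 665. -438.    6.] [ 735. -369.  102.]
scene platen 0.21 [355.4, 146.8] 180 [463. 320.  11.] [428. 302.   0.] [524. 336.  41.]
scene tape 0.86 [214.7, 240.1] 479 [ 458. -308.   21.] [ 416. -345.    1.] [ 490. -271.   26.]
scene loupe 0.75 [409.6, 171.6] 170 [700. 330.  34.] [679. 320.   5.] [715. 355.  46.]
scene pencup 0.55 [238.1, 311.4] 1241 [ 690. -402.   65.] [ 665. -437.    5.] [ 735. -370
[... 297 characters left out ...]
40.8, 289.6] 388 [462. 328.  13.] [425. 301.   1.] [527. 338.  40.]
side cotter 0.88 [383.1, 321.8] 424 [362. 395.  14.] [297. 355.  -0.] [392. 417.  41.]
side press 0.58 [298.8, 185.7] 4542 [670. -20.  32.] [ 535. -147.    4.] [787.  50. 214.]
side platen 0.94 [285.8, 161.7] 1341 [709. -24. 142.] [ 627. -140.   46.] [796.  48. 229.]
side platen 0.72 [313.2, 117.8] 462 [ 693. -382.   75.] [ 663. -441.    5.] [ 732. -365.  103.]
side loupe 0.71 [253.6, 282.0] 326 [692. 349.  35.] [676. 324.  -0.] [714. 361.  46.]
side pencup 0.84 [312.0, 118.5] 436 [ 693. -383.   77.] [ 665. -441.    7.] [ 732. -366.  102.]
side pencup 0.37 [344.5, 294.5] 342 [458. 325.  15.] [425. 300.  -0.] [528. 338.  40.]
```

View pics/scene0.png

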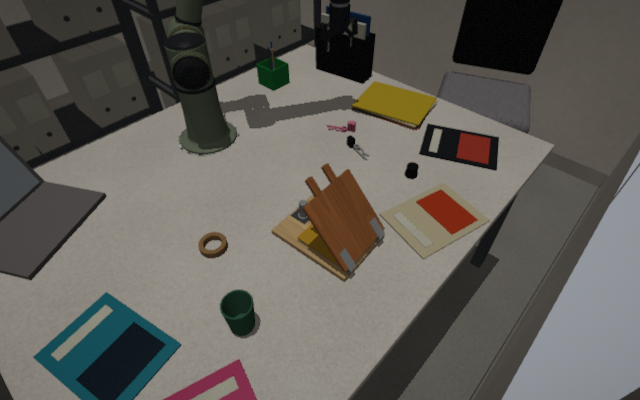

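View pics/side0.png

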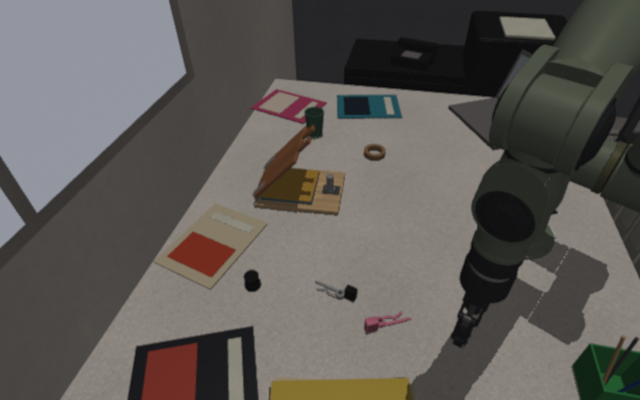

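Two cotter candidates: the pink one at scene (344,127) / side (383,322), and the one with the black grip and steel legs at scene (355,146) / side (341,290). The task describes a black grip, so the second fits. I'll confirm it in a crop and measure the press.

```bash
python3 - <<'E'
from h import *
im=cv2.imread("pics/side0.png")
a=cv2.resize(im[265:340,300:425],None,fx=6,fy=6,interpolation=cv2.INTER_CUBIC)[:,:750]
b=cv2.resize(im[110:225,240:365],None,fx=3,fy=3,interpolation=cv2.INTER_CUBIC)
cv2.imwrite("pics/crop1.png",a); 
for c in("scene","side"):
    d=np.load(c+"0.npy"); P,u,v=pts(c,d)
    n=(P[:,0]>480)&(P[:,0]<830)&(P[:,1]>-190)&(P[:,1]<110)
    Q=P[n&(P[:,2]>13)&(P[:,2]<23)]
    r=cv2.minAreaRect(Q[:,:2].astype(np.float32)); print(c,"base",len(Q),r,cv2.boxPoints(r).round().tolist())
    T=P[n&(P[:,2]>66)&(P[:,2]<84)&(P[:,0]<640)]; print("post",len(T),T.round().tolist()[:40])
    B=P[n&(P[:,2]>100)]
    if len(B)>10:
        print("board",B.min(0),B.max(0)); m=B.mean(0); print(m,np.linalg.svd(B-m)[2][2])
    # cotter
    n=(P[:,0]>400)&(P[:,0]<550)&(P[:,1]>285)&(P[:,1]<350)&(P[:,2]>3)
    C=P[n]; G=C[C[:,2]>28]; print("grip",len(G),G.min(0).round(),G.max(0).round(),G.mean(0),cv2.minAreaRect(G[:,:2].astype(np.float32)))
    L=C[C[:,2]<20]; print(np.c_[L,u[n][C[:,2]<20],v[n][C[:,2]<20]].round().astype(int).tolist()[::3])
E
```

```text
scene base 1363 ((664.4205322265625, -54.367164611816406), (270.9380187988281, 198.99720764160156), 3.9443206787109375) [[522.0, 36.0], [536.0, -163.0], [806.0, -144.0], [793.0, 54.0]]
post 45 [[561.0, -50.0, 80.0], [562.0, -46.0, 78.0], [559.0, -56.0, 79.0], [559.0, -52.0, 76.0], [564.0, -52.0, 79.0], [565.0, -50.0, 78.0], [568.0, -48.0, 78.0], [569.0, -45.0, 77.0], [561.0, -62.0, 80.0], [561.0, -58.0, 78.0], [565.0, -57.0, 79.0], [567.0, -55.0, 79.0], [567.0, -51.0, 77.0], [571.0, -52.0, 80.0], [572.0, -48.0, 77.0], [563.0, -64.0, 79.0], [565.0, -62.0, 79.0], [566.0, -59.0, 77.0], [570.0, -59.0, 80.0], [571.0, -55.0, 78.0], [575.0, -55.0, 81.0], [576.0, -52.0, 79.0], [577.0, -49.0, 78.0], [565.0, -66.0, 77.0], [568.0, -65.0, 79.0], [571.0, -64.0, 80.0], [572.0, -61.0, 79.0], [572.0, -57.0, 76.0], [576.0, -56.0, 77.0], [577.0, -53.0, 76.0], [579.0, -51.0, 76.0], [566.0, -67.0, 75.0], [570.0, -67.0, 78.0], [575.0, -67.0, 81.0], [572.0, -61.0, 75.0], [578.0, -63.0, 80.0], [578.0, -59.0, 77.0], [565.0, -67.0, 70.0], [573.0, -70.0, 78.0], [571.0, -64.0, 72.0]]
board [ 620.09969683 -147.
[... 5246 characters left out ...]
0, 7, 344, 296], [447, 334, 15, 347, 296], [439, 335, 19, 350, 296], [547, 349, 4, 307, 297], [522, 344, 3, 317, 297], [472, 336, 7, 337, 297], [464, 337, 11, 340, 297], [452, 332, 7, 345, 297], [444, 332, 10, 348, 297], [427, 334, 18, 355, 297], [400, 319, 4, 366, 297], [504, 344, 4, 324, 298], [466, 338, 7, 339, 298], [459, 335, 4, 342, 298], [444, 335, 9, 348, 298], [436, 336, 13, 351, 298], [429, 335, 13, 354, 298], [501, 346, 4, 325, 299], [476, 340, 3, 335, 299], [449, 335, 4, 346, 299], [436, 337, 10, 351, 299], [428, 338, 14, 354, 299], [463, 341, 3, 340, 300], [431, 337, 8, 353, 300], [482, 348, 4, 332, 301], [428, 337, 4, 354, 301], [435, 342, 4, 351, 302], [442, 348, 4, 348, 304]]
```

View pics/crop1.png

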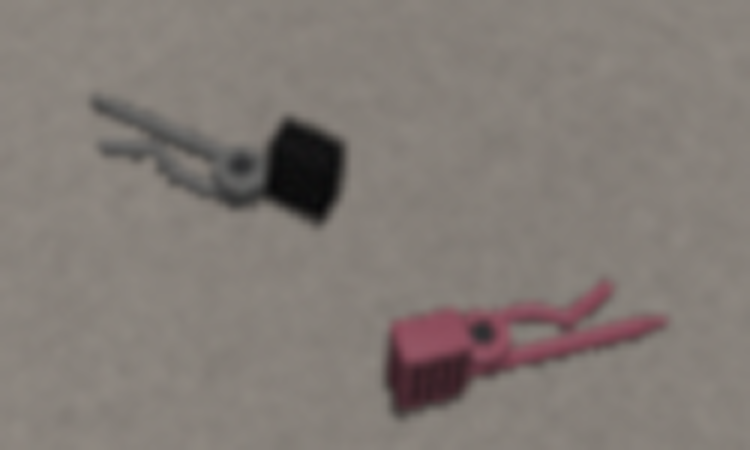

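```bash
cat >> h.py <<'E'
O=np.array([669.7,-53.7,0]); YAW=0.068
def rz(a): c,s=np.cos(a),np.sin(a); return np.array([[c,-s,0],[s,c,0],[0,0,1]])
RP=rz(YAW)
def go(target,yaw):
    """tool delta to reach target with the tool down and its y axis at world angle yaw+90deg"""
    from scipy.spatial.transform import Rotation as Ro
    s=observe(); R=np.array(s["tcp_rot"]); best=None
    for k in(0,np.pi):
        T=rz(yaw+k)@np.diag([1,-1,-1.]); w=Ro.from_matrix(R.T@T).as_rotvec()
        if best is None or np.linalg.norm(w)<np.linalg.norm(best): best=w
    print("t",round(s["t"],2),"pos",np.round(s["position"],1),"delta",(R.T@(np.array(target)-s["position"])).round(1),"rot",best.round(3),"j6",round(s["joints"][5],2),"F",np.round(s["ft_force"],1),"op",round(s["opening"],3),"tx",R[:,0].round(3))
def press(x,y,z): return O+RP@[x,y,z]
E
python3 - <<'E'
from h import *
go(press(15,0,310),YAW); print(np.array(observe()["tcp_rot"]).round(3))
E
```

```text
t 0.7 pos [211.5 507.7 231.3] delta [-652.3 -335.3  -78.7] rot [ 0.     0.    -0.463] j6 1.44 F [ 0.5 -0.9 -0.4] op 1.0 tx [-0.923  0.385  0.   ]
[[-0.923  0.385  0.   ]
 [ 0.385  0.923  0.   ]
 [ 0.     0.    -1.   ]]
```

Request:
play_rows(deltas="-20 -10 -40 0 0 0 0; -55 -28 -79 0 0 0 0; -91 -47 -79 0 0 0 0; -127 -65 -79 0 0 0 0; -163 -84 -79 0 0 0 0; -199 -102 -79 0 0 0 0; -235 -121 -79 0 0 0 0; -271 -139 -79 0 0 0 0", squeeze=40)

```text
t: 1.37
position: [404.9, 278.4, 310.6]
tcp_rot: [[-0.923, 0.384, 0.001], [0.384, 0.923, 0.0], [-0.0, 0.001, -1.0]]
ft_force: [0.8, 1.1, 0.5]
opening: -0.003
finger_force: 0.0
```

Request:
play_rows(deltas="-36 -18 0 0 0 0 0; -72 -37 0 0 0 0 0; -108 -55 0 0 0 0 0; -144 -74 0 0 0 0 0; -180 -93 0 0 0 -0.1 0; -216 -111 0 0 0 -0.2 0; -252 -130 0 0 0 -0.3 0; -288 -148 0 0 0 -0.4 0")

```text
t: 2.03
position: [613.9, 30.7, 310.4]
tcp_rot: [[-1.0, -0.01, 0.0], [-0.01, 1.0, -0.0], [-0.0, -0.0, -1.0]]
ft_force: [0.3, 0.7, 0.6]
opening: -0.002
finger_force: 0.0
```

```bash
python3 - <<'E'
from h import *
go(press(15,0,230),YAW)
E
```

```text
t 2.03 pos [613.9  30.7 310.4] delta [-69.9 -84.1  80.4] rot [-0.     0.    -0.058] j6 -0.08 F [0.3 0.7 0.6] op -0.002 tx [-1.   -0.01 -0.  ]
```

Request:
play_rows(deltas="-20 -28 0 0 0 -0.02 0; -45 -56 0 0 0 -0.04 0; -70 -84 0 0 0 -0.058 0; -70 -84 40 0 0 -0.058 0; -70 -84 80 0 0 -0.058 0; -70 -84 105 0 0 -0.058 0; -70 -84 115 0 0 -0.058 0; -70 -84 115 0 0 -0.058 0")

```text
t: 2.7
position: [681.4, -50.7, 192.0]
tcp_rot: [[-0.998, -0.063, -0.006], [-0.063, 0.998, 0.001], [0.006, 0.001, -1.0]]
ft_force: [-0.2, 0.1, -0.9]
opening: 0.0
finger_force: 0.0
```

Request:
play_rows(deltas="0 0 4 0 0 0 0; 0 0 8 0 0 0 0; 0 0 12 0 0 0 0; 0 0 16 0 0 0 0; 0 0 20 0 0 0 0; 1 0 24 0 0 0 0; 3 0 28 0 0 0 0; 5 0 32 0 0 0 0")

```text
t: 3.37
position: [678.7, -51.4, 163.6]
tcp_rot: [[-0.998, -0.063, 0.001], [-0.063, 0.998, -0.0], [-0.001, -0.0, -1.0]]
ft_force: [-0.1, 0.4, 3.6]
opening: 0.002
finger_force: 1.5
```

Request:
play_rows(deltas="5 0 7 0 0 0 0; 10 0 14 0 0 0 0; 15 0 21 0 0 0 0; 20 0 29 0 0 0 0; 25 0 37 0 0 0 0; 29 0 45 0 0 0 0; 33 0 53 0 0 0 0; 36 0 61 0 0 0 0")

```text
t: 4.03
position: [641.6, -53.7, 101.5]
tcp_rot: [[-0.998, -0.063, -0.001], [-0.063, 0.998, -0.0], [0.001, -0.0, -1.0]]
ft_force: [-0.9, -0.5, 3.1]
opening: -0.001
finger_force: 1.3
```

Request:
play_rows(deltas="2 0 6 0 0 0 0; 3 0 12 0 0 0 0; 4 0 18 0 0 0 0; 5 0 24 0 0 0 0; 6 0 30 0 0 0 0; 7 0 36 0 0 0 0; 8 0 42 0 0 0 0; 8 0 46 0 0 0 0")

```text
t: 4.7
position: [634.1, -54.0, 55.3]
tcp_rot: [[-0.998, -0.063, -0.001], [-0.063, 0.998, 0.0], [0.001, 0.0, -1.0]]
ft_force: [-1.9, 0.3, 2.2]
opening: -0.002
finger_force: 1.1
```

Request:
play_rows(deltas="0 0 2 0 0 0 0; 0 0 4 0 0 0 0; 0 0 6 0 0 0 0; 0 0 8 0 0 0 0; 0 0 9 0 0 0 0; 0 0 10 0 0 0 0; 0 0 10 0 0 0 0; 0 0 10 0 0 0 0")

```text
t: 5.37
position: [634.9, -54.1, 46.3]
tcp_rot: [[-0.998, -0.063, 0.001], [-0.063, 0.998, 0.0], [-0.001, -0.0, -1.0]]
ft_force: [0.3, 0.1, 0.3]
opening: -0.004
finger_force: 0.0
```

Request:
play_rows(deltas="0 0 0.5 0 0 0 0; 0 0 1 0 0 0 0; 0 0 1.5 0 0 0 0; 0 0 2 0 0 0 0; 0 0 2 0 0 0 0; 0 0 2 0 0 0 0")

```text
t: 5.87
position: [634.9, -54.1, 45.1]
tcp_rot: [[-0.998, -0.063, 0.001], [-0.063, 0.998, -0.0], [-0.001, -0.0, -1.0]]
ft_force: [-1.9, -0.1, 5.1]
opening: -0.001
finger_force: 2.7
```

Request:
play_rows(deltas="0 0 -30 0 0 0 0; 10 0 -70 0 0 0 0; 30 0 -110 0 0 0 0; 50 0 -150 0 0 0 0; 80 0 -190 0 0 0 0; 110 0 -220 0 0 0 0; 110 0 -220 0 0 0 0; 110 0 -220 0 0 0 0")

```text
t: 6.53
position: [524.7, -61.4, 267.8]
tcp_rot: [[-0.998, -0.063, 0.005], [-0.063, 0.998, -0.001], [-0.005, -0.002, -1.0]]
ft_force: [0.6, 0.5, -0.0]
opening: -0.004
finger_force: 0.0
```

```bash
python3 - <<'E'
from h import *
go(press(-157,0,200),YAW)
for c in("wrist","scene","side"):
    im,d=capture(c); cv2.imwrite(f"pics/{c}1.png",im[:,:,::-1]); np.save(f"{c}1.npy",d)
    P,u,v=pts(c,d); L=(P-O)@RP
    n=(abs(L[:,0]+105)<30)&(abs(L[:,1])<30)&(L[:,2]>73)&(L[:,2]<84); T=L[n]
    if len(T): print(c,"post top",len(T),cv2.minEnclosingCircle(T[:,:2].astype(np.float32)),T.mean(0), u[n].mean(),v[n].mean())
    n=(L[:,0]>-60)&(L[:,0]<100)&(abs(L[:,1])<80)&(L[:,2]>30)&(L[:,2]<90); B=L[n]; A=np.c_[B[:,:2],np.ones(len(B))]; print("board",len(B),np.linalg.lstsq(A,B[:,2],rcond=None)[0], np.median(B[:,2]))
    n=(L[:,2]>12)&(L[:,2]<24)&(abs(L[:,0])<190)&(abs(L[:,1])<150); r=cv2.minAreaRect(L[n][:,:2].astype(np.float32)); print("base in press",r)
    n=(L[:,2]>37)&(L[:,2]<55)&(abs(L[:,0])<190)&(abs(L[:,1])<150); 
    if n.sum()>10: print("board rect",cv2.minAreaRect(L[n][:,:2].astype(np.float32)))
E
```

```text
t 6.53 pos [524.7 -61.4 267.8] delta [12.1 -2.1 67.8] rot [-0.002  0.005 -0.005] j6 -0.32 F [ 0.6  0.5 -0. ] op -0.004 tx [-0.998 -0.063 -0.005]
wrist post top 249 ((-100.592041015625, 2.40140438079834), 11.666237831115723) [-101.29238354    2.43276112   75.54748191] 320.3172690763052 208.95983935742973
board 4669 [-2.46499045e-03  1.33979022e-04  4.26338769e+01] 42.6707229374673
base in press ((-106.36329650878906, 0.8399505615234375), (199.79335021972656, 66.52435302734375), 89.76797485351562)
board rect ((-18.269697189331055, 0.88897705078125), (219.5994110107422, 220.20579528808594), 43.96586990356445)
scene post top 45 ((-100.19376373291016, 4.430183410644531), 12.329366683959961) [-99.07253565   2.65985014  77.90762634] 302.35555555555555 202.42222222222222
board 2402 [2.20753034e-03 8.32517296e-04 4.57138625e+01] 45.77539206279221
base in press ((-4.66668701171875, 1.5122604370117188), (202.4305877685547, 270.2372131347656), 89.54117584228516)
board rect ((1.1322479248046875, 2.4768218994140625), (193.53785705566406, 266.68414306640625), 89.5692367553711)
side post top 33 ((-101.10101318359375, 6.038215160369873), 12.818310737609863) [-100.78372071    5.30660114   78.43333909] 329.7878787878788 175.96969696969697
board 1519 [ 3.18502162e-03 -2.08083093e-03  4.62390209e+01] 46.236803986597465
base in press ((4.2281036376953125, 21.16674041748047), (316.9418029785156, 204.9298858642578), 9.19698715209961)
board rect ((3.81048583984375, 1.4174880981445312), (268.5583801269531, 195.6013641357422), 0.6360915899276733)
```

View pics/wrist1.png

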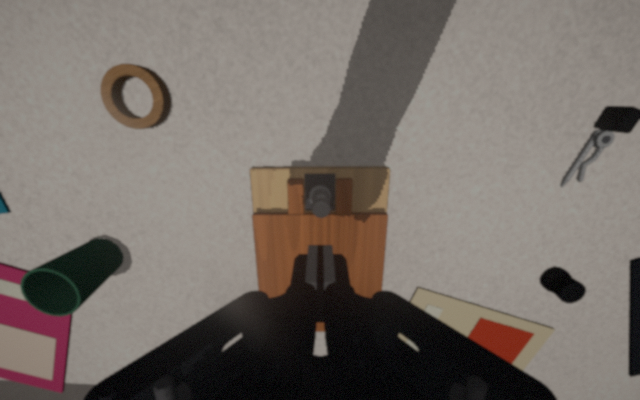

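Request:
play_rows(deltas="8 39 0 0 0 -0.12 1; 16 78 0 0 0 -0.24 1; 24 117 0 0 0 -0.36 1; 32 156 0 0 0 -0.48 1; 40 195 0 0 0 -0.60 1; 47 234 0 0 0 -0.72 1; 54 273 0 0 0 -0.84 1; 60 312 0 0 0 -0.96 1")

```text
t: 7.35
position: [444.2, 248.6, 261.8]
tcp_rot: [[-0.515, -0.857, -0.003], [-0.857, 0.515, -0.001], [0.003, 0.002, -1.0]]
ft_force: [0.1, 0.0, 0.0]
opening: 0.994
finger_force: 0.0
```

Request:
play_rows(deltas="0 0 0 0 0 -0.12 1; 0 0 0 0 0 -0.24 1; 0 0 0 0 0 -0.36 1; 0 0 0 0 0 -0.48 1; 0 0 0 0 0 -0.60 1; 0 0 0 0 0 -0.72 1; 0 0 0 0 0 -0.84 1; 0 0 0 0 0 -0.96 1")

```text
t: 8.02
position: [445.1, 246.9, 261.6]
tcp_rot: [[0.407, -0.914, -0.004], [-0.914, -0.407, -0.001], [-0.0, 0.004, -1.0]]
ft_force: [-0.3, -0.7, 0.4]
opening: 1.003
finger_force: 0.0
```

```bash
python3 - <<'E'
from h import *
s=observe(); print(np.round(s["joints"],2)); V=np.linalg.inv(camera_info("wrist")["view"]); R=np.array(s["tcp_rot"])
print("cam in tool",(R.T@(V[:3,3]-s["position"])).round(1),"look",(-R.T@V[:3,2]).round(2))
from scipy.spatial.transform import Rotation as Ro
go([440,326,200],-0.28)
T=rz(-.28)@np.diag([1,-1,-1.]);print(Ro.from_matrix(R.T@T).as_rotvec())
E
```

```text
[ 0.36  0.23 -0.24  1.1   0.   -1.63]
cam in tool [  84.7   -0.4 -142.7] look [-0.33  0.    0.94]
t 8.02 pos [445.1 246.9 261.6] delta [-74.3 -27.8  61.5] rot [ 0.004  0.002 -0.872] j6 -1.63 F [-0.3 -0.7  0.4] op 1.003 tx [ 0.407 -0.914 -0.   ]
[ 0.0035326   0.00206573 -0.87201009]
```

Request:
play_rows(deltas="-15 -5 10 0 0 -0.12 1; -30 -10 20 0 0 -0.24 1; -45 -15 30 0 0 -0.36 1; -60 -20 40 0 0 -0.48 1; -74 -28 50 0 0 -0.60 1; -74 -28 60 0 0 -0.72 1; -74 -28 61 0 0 -0.84 1; -74 -28 61 0 0 -0.872 1")

```text
t: 8.68
position: [440.0, 325.8, 199.3]
tcp_rot: [[0.961, -0.277, -0.005], [-0.277, -0.961, -0.003], [-0.004, 0.004, -1.0]]
ft_force: [0.1, -0.9, 0.3]
opening: 1.004
finger_force: 0.0
```

```bash
python3 - <<'E'
from h import *
im,d=capture("wrist"); cv2.imwrite("pics/wrist2.png",im[:,:,::-1]); np.save("wrist2.npy",d)
P,u,v=pts("wrist",d)
n=(P[:,0]>395)&(P[:,0]<560)&(P[:,1]>270)&(P[:,1]<360)
C=P[n]; G=C[(C[:,2]>32)&(C[:,2]<46)&(C[:,0]<470)]; r=cv2.minAreaRect(G[:,:2].astype(np.float32)); print("grip",len(G),r,G[:,2].mean())
for r in outline_of("wrist","cotter")[:2]:
    Q,_,_=pts("wrist",d,r["mask"]); print(r["conf"],r["xy"],Q.mean(0))
g=np.array(cv2.minAreaRect(G[:,:2].astype(np.float32))[0])
L=C[(C[:,2]>4)&(C[:,2]<12)&(C[:,0]>475)]; a=-0.28; l=(L[:,:2]-g)@rz(a)[:2,:2]
for x in range(40,112,6):
    k=abs(l[:,0]-x)<3; print(x,np.sort(l[k,1]).round(1)[::6].tolist())
go([440,326,200],-0.28)
E
```

```text
grip 477 ((439.5627746582031, 326.5104675292969), (20.088146209716797, 29.65752601623535), 74.30506134033203) 38.16022378089592
0.74 [285.2, 244.3] [362.01003989 389.18283569  20.81094787]
0.73 [315.2, 150.6] [475.46742896 320.65705125  18.85772017]
40 [-3.7, -2.5, -1.4, -0.2, 1.0, 2.1, 5.6, 14.9, 16.0, 17.2, 18.3, 19.5, 20.7]
46 [-3.7, -2.5, -1.4, -0.2, 0.9, 2.1, 14.8, 15.9, 17.1, 18.2, 19.5]
52 [-3.7, -2.5, -1.4, -0.2, 0.9, 3.2, 12.4, 14.8, 15.9, 18.0, 19.2, 20.5]
58 [-3.7, -2.5, -1.4, -0.3, 0.9, 2.0, 3.1, 10.0, 11.2, 12.3, 13.5, 14.6, 15.7, 17.9]
64 [-3.7, -2.6, -1.4, -0.3, 0.9, 3.1, 7.6, 8.8, 11.0, 12.1, 13.3, 14.6]
70 [-3.7, -2.6, -1.4, -0.3, 0.8, 1.9, 3.1, 7.6, 9.8, 10.9, 12.1, 13.2, 14.3, 15.6]
76 [-3.7, -2.6, -1.5, -0.3, 0.8, 1.9, 3.0, 12.0, 13.1, 14.2, 16.3, 17.5, 19.9]
82 [-3.7, -2.6, -1.5, -0.3, 0.8, 1.9, 3.0, 15.2, 16.3, 17.3, 18.5, 19.5, 20.7]
88 [-3.7, -2.6, -1.5, -0.4, 0.7, 1.8, 2.9, 16.3, 18.5, 20.7]
94 [-3.7, -2.6, -1.5, -0.4, 0.7, 1.8]
100 [-26.9, -1.5, -0.4, 0.7]
106 [-0.4]
t 8.78 pos [440.5 325.8 200.4] delta [-0.6 -0.1  0.4] rot [ 0.003  0.003 -0.006] j6 -2.35 F [1.  1.3 0.7] op 1.001 tx [ 0.959 -0.282 -0.003]
```

View pics/wrist2.png

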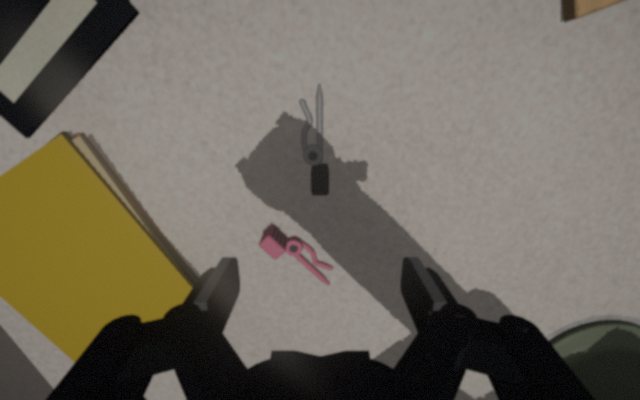

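Request:
play_rows(deltas="-1 -0.4 40 0 0 0 0.6; -1 -0.4 80 0 0 0 0.6; -1 -0.4 120 0 0 0 0.6; -1 -0.4 150 0 0 0 0.6; -1 -0.4 170 0 0 0 0.6; -1 -0.4 185 0 0 0 0.6; -1 -0.4 195 0 0 0 0.6; -1 -0.4 195 0 0 0 0.6")

```text
t: 9.45
position: [438.5, 325.3, 5.2]
tcp_rot: [[0.959, -0.283, -0.004], [-0.283, -0.959, -0.002], [-0.004, 0.004, -1.0]]
ft_force: [-0.1, 0.2, -0.2]
opening: 0.6
finger_force: 0.0
```

Request:
play_rows(deltas="0 0 0 0 0 0 0.4; 0 0 0 0 0 0 0.3; 0 0 0 0 0 0 0.2; 0 0 0 0 0 0 0.1; 0 0 0 0 0 0 0; 0 0 0 0 0 0 0; 0 0 0 0 0 0 0", squeeze=50)

```text
t: 10.03
position: [441.1, 326.8, 9.4]
tcp_rot: [[0.959, -0.283, 0.002], [-0.283, -0.959, 0.001], [0.002, -0.002, -1.0]]
ft_force: [-0.7, -0.1, 6.5]
opening: 0.225
finger_force: 49.3
```

Request:
play_rows(deltas="0 0 -15 0 0 0 0; 0 0 -40 0 0 0 0; 0 0 -70 0 0 0.1 0; 0 0 -100 0 0 0.2 0; 0 0 -130 0 0 0.32 0; 0 0 -160 0 0 0.44 0; 0 0 -170 0 0 0.56 0; 0 0 -170 0 0 0.68 0")

```text
t: 10.7
position: [442.1, 327.3, 182.0]
tcp_rot: [[0.563, -0.826, 0.006], [-0.826, -0.563, 0.003], [0.001, -0.006, -1.0]]
ft_force: [0.1, -0.4, -0.9]
opening: 0.222
finger_force: 48.6
```

```bash
python3 - <<'E'
from h import *
s=observe(); R=np.array(s["tcp_rot"]); print(np.round(s["joints"],2),s["finger_force"])
print((R.T@(np.array([430,-67.5,180])-s["position"])).round(1)); go([430,-67.5,180],YAW)
im,d=capture("wrist"); cv2.imwrite("pics/wrist3.png",im[:,:,::-1]); np.save("wrist3.npy",d)
E
```

```text
[ 0.5   0.36 -0.28  0.93  0.   -1.67] 48.64100396633148
[319.4 232.4   0.7]
t 10.7 pos [442.1 327.3 182. ] delta [319.4 232.4   0.7] rot [-0.005 -0.004 -1.04 ] j6 -1.67 F [ 0.1 -0.4 -0.9] op 0.222 tx [ 0.563 -0.826  0.001]
```

View pics/wrist3.png

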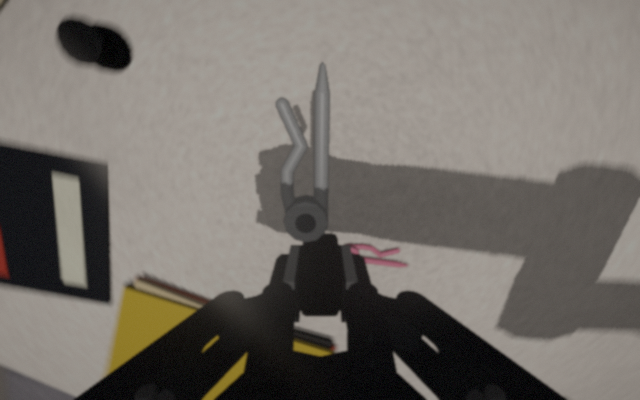

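Request:
play_rows(deltas="28 20 0 0 0 0.12 0; 56 41 0 0 0 0.24 0; 84 61 0 0 0 0.36 0; 112 82 0 0 0 0.48 0; 140 102 0 0 0 0.60 0; 168 122 0 0 0 0.72 0; 196 143 0 0 0 0.84 0; 224 163 0 0 0 0.96 0")

```text
t: 11.42
position: [432.3, 47.8, 177.8]
tcp_rot: [[-0.351, -0.936, -0.001], [-0.936, 0.351, 0.0], [0.0, 0.001, -1.0]]
ft_force: [-0.1, 0.1, -1.2]
opening: 0.222
finger_force: 48.9
```

Request:
play_rows(deltas="0 0 0 0 0 0.12 0; 0 0 0 0 0 0.24 0; 0 0 0 0 0 0.36 0; 0 0 0 0 0 0.48 0; 0 0 0 0 0 0.60 0; 0 0 0 0 0 0.72 0; 0 0 0 0 0 0.84 0; 0 0 0 0 0 0.96 0")

```text
t: 12.08
position: [432.7, 49.3, 177.7]
tcp_rot: [[-0.968, -0.249, -0.001], [-0.249, 0.968, 0.0], [0.001, 0.0, -1.0]]
ft_force: [-0.6, -0.2, -0.9]
opening: 0.223
finger_force: 48.9
```

Request:
play_rows(deltas="0 0 0 0 0 0.12 0; 0 0 0 0 0 0.24 0; 0 0 0 0 0 0.36 0; 0 0 0 0 0 0.48 0; 0 0 0 0 0 0.60 0; 0 0 0 0 0 0.72 0; 0 0 0 0 0 0.84 0; 0 0 0 0 0 0.96 0")

```text
t: 12.75
position: [432.8, 49.4, 177.7]
tcp_rot: [[-0.76, 0.65, -0.001], [0.65, 0.76, 0.0], [0.001, -0.001, -1.0]]
ft_force: [-0.5, -0.5, -0.4]
opening: 0.228
finger_force: 48.9
```

Request:
play_rows(deltas="0 0 0 0 0 0.12 0; 0 0 0 0 0 0.24 0; 0 0 0 0 0 0.36 0; 0 0 0 0 0 0.48 0; 0 0 0 0 0 0.60 0; 0 0 0 0 0 0.72 0; 0 0 0 0 0 0.84 0; 0 0 0 0 0 0.96 0")

```text
t: 13.42
position: [432.7, 49.3, 177.7]
tcp_rot: [[0.097, 0.995, -0.001], [0.995, -0.097, -0.0], [-0.0, -0.001, -1.0]]
ft_force: [0.4, 0.6, -0.3]
opening: 0.226
finger_force: 48.9
```

```bash
python3 - <<'E'
from h import *
go([430,-67.5,130],YAW); print(np.round(observe()["joints"],2))
E
```

```text
t 13.42 pos [432.7  49.3 177.7] delta [-116.5    8.7   47.7] rot [-1.000e-03  1.000e-03  1.405e+00] j6 1.61 F [ 0.4  0.6 -0.3] op 0.226 tx [ 0.097  0.995 -0.   ]
[-0.06  0.17 -0.56  0.85 -0.    1.61]
```

Request:
play_rows(deltas="-15 1 0 0 0 0.12 0; -30 2 0 0 0 0.24 0; -45 3 0 0 0 0.36 0; -60 4 0 0 0 0.48 0; -75 6 0 0 0 0.60 0; -90 7 0 0 0 0.72 0; -105 8 0 0 0 0.84 0; -116 9 0 0 0 0.96 0")

```text
t: 14.08
position: [430.8, -67.9, 177.8]
tcp_rot: [[0.871, 0.491, -0.001], [0.491, -0.871, 0.0], [-0.001, -0.001, -1.0]]
ft_force: [0.6, 1.2, -0.4]
opening: 0.224
finger_force: 48.9
```

Request:
play_rows(deltas="0 0 10 0 0 0.12 0; 0 0 20 0 0 0.24 0; 0 0 30 0 0 0.36 0; 0 0 40 0 0 0.445 0; 0 0 60 0 0 0.445 0; 0 0 80 0 0 0.445 0; 0 0 80 0 0 0.445 0")

```text
t: 14.67
position: [428.4, -66.1, 95.1]
tcp_rot: [[0.997, 0.074, -0.006], [0.074, -0.997, 0.002], [-0.006, -0.002, -1.0]]
ft_force: [-0.6, 0.1, -1.5]
opening: 0.223
finger_force: 48.9
```

```bash
cat > look.py <<'E'
from h import *
import sys
go(press(-240,2.5,62.4),YAW); s=observe(); R=np.array(s["tcp_rot"]); p=np.array(s["position"])
im,d=capture("wrist"); cv2.imwrite(f"pics/wrist_{sys.argv[1]}.png",im[:,:,::-1]); np.save("w.npy",d)
P,u,v=pts("wrist",d); L=(P-O)@RP
n=(abs(L[:,0]+101)<25)&(abs(L[:,1]-2)<22)&(L[:,2]>70)&(L[:,2]<86); T=L[n]; print("post",len(T),cv2.minEnclosingCircle(T[:,:2].astype(np.float32)),T[:,2].mean(), u[n].mean(),v[n].mean())
q=(P-p)@RP; l=q   # relative to TCP in press axes
n=(l[:,0]>38)&(l[:,0]<88)&(abs(l[:,1])<6)&(l[:,2]<20)&(l[:,2]>-20)
Q=l[n]
for x in range(40,108,8):
    k=(abs(l[:,0]-x)<4)&(abs(l[:,1])<6.5)&(abs(l[:,2])<18)
    if k.sum()>5:
        top=np.percentile(l[k,2],95); yy=l[k,1]; print(x,k.sum(),"y",round((yy.min()+yy.max())/2,2),round(np.median(yy),2),"top z",round(top,1),"pressY",round(((L[k,1].min()+L[k,1].max())/2),2))
E
python3 look.py a
```

```text
t 14.67 pos [428.4 -66.1  95.1] delta [ 1.8  1.7 32.7] rot [-0.002  0.006  0.006] j6 2.74 F [-0.6  0.1 -1.5] op 0.223 tx [ 0.997  0.074 -0.006]
post 238 ((-108.013427734375, 2.849620819091797), 8.271733283996582) 75.58493690453338 323.74789915966386 3.46218487394958
40 248 y 1.31 0.52 top z 2.4 pressY 5.39
48 226 y -0.23 0.02 top z 0.4 pressY 3.84
56 241 y -0.19 0.05 top z 0.4 pressY 3.88
64 253 y -0.15 -0.36 top z 0.4 pressY 3.92
72 242 y -0.37 -0.34 top z 0.4 pressY 3.7
80 274 y -0.58 -0.3 top z 0.4 pressY 3.49
88 280 y -0.5 -0.68 top z 0.3 pressY 3.57
96 204 y -0.44 -0.2 top z -0.8 pressY 3.63
104 40 y -0.39 -0.61 top z -2.2 pressY 3.68
```

View pics/wrist_a.png

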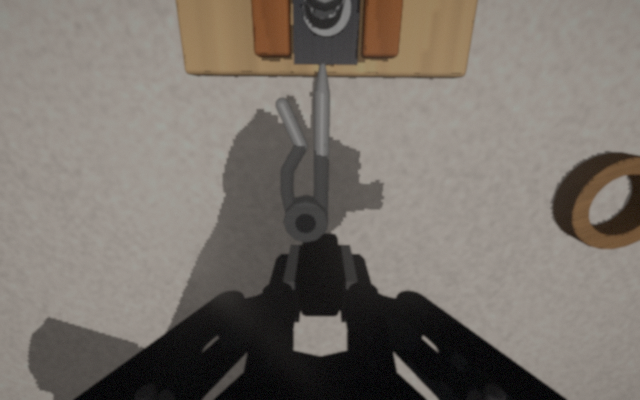

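Request:
play_rows(deltas="0 0 0 0 0 0 0; 0 0 0 0 0 0 0; 0 0 0 0 0 0 0; 0 0 0 0 0 0 0; 0 0 0 0 0 0 0")

```text
t: 15.13
position: [432.0, -67.2, 99.0]
tcp_rot: [[0.997, 0.072, 0.001], [0.072, -0.997, -0.0], [0.001, 0.001, -1.0]]
ft_force: [0.6, -0.5, -1.3]
opening: 0.226
finger_force: 48.9
```

```bash
cat >> look.py <<'E'
for c in("scene","side"):
    im,d=capture(c); P,u,v=pts(c,d); L=(P-O)@RP; l=(P-p)@RP
    n=(abs(L[:,0]+101)<16)&(abs(L[:,1]-2)<16)&(L[:,2]>74)&(L[:,2]<84); T=L[n]; print(c,"post",len(T),T.mean(0).round(1),(T.min(0)/2+T.max(0)/2).round(1))
    n=(l[:,0]>48)&(l[:,0]<100)&(abs(l[:,1])<7)&(abs(l[:,2])<15); Q=l[n]; print(len(Q),"z pct",np.percentile(Q[:,2],[5,50,90,97]).round(1),"y mid",np.percentile(Q[:,1],[3,50,97]).round(1))
    n=(abs(l[:,0])<20)&(abs(l[:,1])<25)&(abs(l[:,2])<25)
    k=abs(l[:,1])<12
    for x in range(44,104,10):
        m=k&(abs(l[:,0]-x)<5)&(abs(l[:,2])<15)&(l[:,1]<6); print(x,m.sum(),l[m,2].max().round(1) if m.any() else "", l[m,1].mean().round(1) if m.any() else "")
E
python3 look.py b
```

```text
t 15.13 pos [432.  -67.2  99. ] delta [-2.   0.2 36.6] rot [ 0.001 -0.001  0.004] j6 2.75 F [ 0.6 -0.5 -1.3] op 0.226 tx [0.997 0.072 0.001]
post 642 ((-105.47915649414062, 3.01002836227417), 10.724905967712402) 76.47938253514717 320.6355140186916 7.696261682242991
40 215 y 0.24 0.24 top z -1.0 pressY 2.96
48 227 y 0.01 0.27 top z -0.8 pressY 2.73
56 247 y 0.03 0.28 top z -0.9 pressY 2.75
64 250 y 0.07 -0.15 top z -0.8 pressY 2.78
72 249 y -0.38 -0.13 top z -0.9 pressY 2.34
80 271 y -0.37 -0.11 top z -0.9 pressY 2.35
88 278 y -0.32 -0.06 top z -0.7 pressY 2.4
96 189 y -0.28 -0.46 top z -2.1 pressY 2.44
104 26 y -0.47 -0.46 top z -3.5 pressY 2.25
scene post 41 [-99.6   2.9  78.5] [-99.6   2.9  78.4]
38 z pct [-6.2 -2.5 -0.4  0.5] y mid [-2.7 -0.4  4.7]
44 6 -0.6 0.3
54 8 0.4 -0.4
64 6 -0.9 0.4
74 10 0.9 0.0
84 7 -0.4 0.2
94 6 -1.6 -0.2
side post 35 [-100.7    5.5   78. ] [-99.6   4.3  78.2]
39 z pct [-7.6 -2.8 -0.4  0.4] y mid [-2.8  0.2  3.4]
44 8 1.3 1.8
54 7 1.5 0.7
64 9 -0.6 0.4
74 9 -0.0 0.0
84 6 0.2 1.5
94 6 -0.6 0.7
```

Request:
play_rows(deltas="0 -0.6 8 0 0 0 0; 0 -0.6 16 0 0 0 0; 0 -0.6 24 0 0 0 0; 0 -0.6 32 0 0 0 0; 0 -0.6 37 0 0 0 0; 0 -0.6 37 0 0 0 0; 0 -0.6 37 0 0 0 0; 0 -0.6 37 0 0 0 0")

```text
t: 15.95
position: [431.6, -66.5, 61.3]
tcp_rot: [[0.997, 0.072, -0.0], [0.072, -0.997, 0.0], [-0.0, -0.0, -1.0]]
ft_force: [0.9, 0.0, -1.2]
opening: 0.222
finger_force: 48.9
```

Request:
play_rows(deltas="0 0 0 0 0 0 0; 4 0 0 0 0 0 0; 8 0 0 0 0 0 0; 10 0 0 0 0 0 0; 10 0 0 0 0 0 0; 10 0 0 0 0 0 0; 10 0 0 0 0 0 0")

```text
t: 16.53
position: [441.3, -65.6, 61.3]
tcp_rot: [[0.997, 0.072, -0.0], [0.072, -0.997, 0.0], [-0.0, -0.0, -1.0]]
ft_force: [-0.3, -0.3, -1.5]
opening: 0.226
finger_force: 48.9
```

```bash
python3 look.py c
```

```text
t 16.53 pos [441.3 -65.6  61.3] delta [-11.4   1.1  -1.1] rot [-0.     0.     0.004] j6 2.76 F [-0.3 -0.3 -1.5] op 0.226 tx [ 0.997  0.072 -0.   ]
post 833 ((-106.53619384765625, 3.131767749786377), 10.496121406555176) 76.24941902347014 323.0216086434574 8.230492196878751
40 218 y 0.2 0.19 top z -0.8 pressY 3.81
48 223 y -0.02 0.21 top z -0.7 pressY 3.59
56 246 y -0.02 0.24 top z -0.8 pressY 3.59
64 251 y 0.02 -0.2 top z -0.9 pressY 3.64
72 249 y -0.43 -0.18 top z -0.9 pressY 3.18
80 268 y -0.42 -0.15 top z -0.9 pressY 3.19
88 279 y -0.37 -0.11 top z -0.9 pressY 3.25
96 188 y -0.31 -0.3 top z -1.8 pressY 3.31
104 28 y -0.52 -0.51 top z -3.7 pressY 3.09
scene post 40 [-100.2    3.8   77.6] [-100.2    4.2   78.8]
36 z pct [-5.9 -1.3  0.1  1.5] y mid [-2.9 -0.5  4.4]
44 8 0.4 -0.1
54 7 0.1 0.0
64 8 1.9 0.1
74 6 -0.6 0.6
84 8 0.7 -0.7
94 5 -1.0 -0.3
side post 35 [-100.5    5.7   78.2] [-99.8   5.   78.5]
37 z pct [-7.3 -2.3  0.2  0.9] y mid [-3.3  0.8  5. ]
44 8 -1.3 0.5
54 6 -1.0 0.7
64 7 -0.9 0.5
74 11 1.2 1.0
84 8 0.7 1.0
94 5 -0.3 0.4
```

View pics/wrist_c.png

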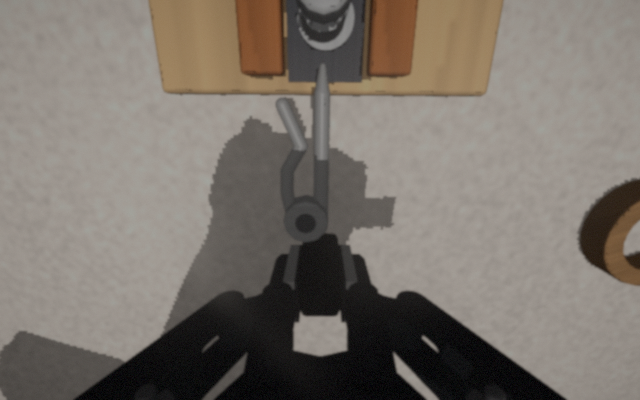

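Request:
play_rows(deltas="2 0 0 0 0 0 0; 4 0 0 0 0 0 0; 6 0 0 0 0 0 0; 8 0 0 0 0 0 0; 10 0 0 0 0 0 0; 12 0 0 0 0 0 0; 14 0 0 0 0 0 0; 15 0 0 0 0 0 0")

```text
t: 17.35
position: [456.8, -64.6, 61.3]
tcp_rot: [[0.997, 0.072, 0.0], [0.072, -0.997, -0.0], [0.0, 0.0, -1.0]]
ft_force: [-0.5, -0.4, -1.7]
opening: 0.221
finger_force: 48.9
```

Request:
play_rows(deltas="0 0 0 0 0 0 0; 1 0 0 0 0 0 0; 2 0 0 0 0 0 0; 3 0 0 0 0 0 0; 4 0 0 0 0 0 0; 4 0 0 0 0 0 0")

```text
t: 17.85
position: [460.7, -64.4, 61.3]
tcp_rot: [[0.997, 0.072, 0.0], [0.072, -0.997, -0.0], [0.0, 0.0, -1.0]]
ft_force: [0.6, -0.0, -0.6]
opening: 0.226
finger_force: 48.9
```

Request:
play_rows(deltas="1 0 0 0 0 0 0; 2 0 0 0 0 0 0; 3 0 0 0 0 0 0; 4 0 0 0 0 0 0; 5 0 0 0 0 0 0; 5 0 0 0 0 0 0")

```text
t: 18.35
position: [465.6, -64.0, 61.3]
tcp_rot: [[0.997, 0.072, 0.0], [0.072, -0.997, 0.0], [0.0, 0.0, -1.0]]
ft_force: [0.2, -0.8, -1.7]
opening: 0.224
finger_force: 48.9
```

Request:
play_rows(deltas="1 0 0 0 0 0 0; 2 0 0 0 0 0 0; 3 0 0 0 0 0 0; 4 0 0 0 0 0 0; 5 0 0 0 0 0 0; 5 0 0 0 0 0 0")

```text
t: 18.85
position: [470.7, -63.6, 61.3]
tcp_rot: [[0.997, 0.072, 0.0], [0.072, -0.997, -0.0], [0.0, 0.0, -1.0]]
ft_force: [0.4, -0.7, -0.9]
opening: 0.227
finger_force: 49.0
```

Request:
play_rows(deltas="1.5 0 0 0 0 0 0; 3 0 0 0 0 0 0; 4.5 0 0 0 0 0 0; 6 0 0 0 0 0 0; 7.5 0 0 0 0 0 0; 9 0 0 0 0 0 0; 9 0 0 0 0 0 0; 9 0 0 0 0 0 0")

```text
t: 19.52
position: [479.8, -63.0, 61.3]
tcp_rot: [[0.997, 0.072, 0.001], [0.072, -0.997, -0.0], [0.001, 0.0, -1.0]]
ft_force: [0.1, 0.9, -0.3]
opening: 0.229
finger_force: 49.1
```

Request:
play_rows(deltas="1.5 0 0 0 0 0 0; 3 0 0 0 0 0 0; 4.5 0 0 0 0 0 0; 6 0 0 0 0 0 0; 7.5 0 0 0 0 0 0; 8 0 0 0 0 0 0; 8 0 0 0 0 0 0; 8 0 0 0 0 0 0")

```text
t: 20.18
position: [487.6, -62.4, 61.3]
tcp_rot: [[0.997, 0.072, 0.001], [0.072, -0.997, 0.0], [0.001, 0.0, -1.0]]
ft_force: [-0.1, 0.2, 0.5]
opening: 0.227
finger_force: 49.2
```

```bash
python3 look.py d | head -12
```

```text
t 20.18 pos [487.6 -62.4  61.3] delta [-57.7   0.9  -1.1] rot [ 0.    -0.001  0.004] j6 2.79 F [-0.1  0.2  0.5] op 0.227 tx [0.997 0.072 0.001]
post 2434 ((-100.90713500976562, 2.9388699531555176), 11.938645362854004) 77.80651946555881 322.50205423171735 109.20172555464256
40 215 y 0.2 0.2 top z -0.6 pressY 3.86
48 225 y -0.01 0.23 top z -0.8 pressY 3.66
56 242 y -0.02 0.25 top z -0.6 pressY 3.64
64 250 y 0.04 0.28 top z -0.6 pressY 3.7
72 384 y 0.0 -0.09 top z 17.5 pressY 3.66
80 597 y -0.05 -0.04 top z 17.7 pressY 3.62
88 594 y -0.02 -0.01 top z 17.7 pressY 3.64
96 168 y -0.42 -0.39 top z 16.0 pressY 3.24
104 368 y 0.14 -0.03 top z -4.5 pressY 3.8
scene post 40 [-99.7   3.3  78.4] [-99.8   4.   78.4]
```

View pics/wrist_d.png

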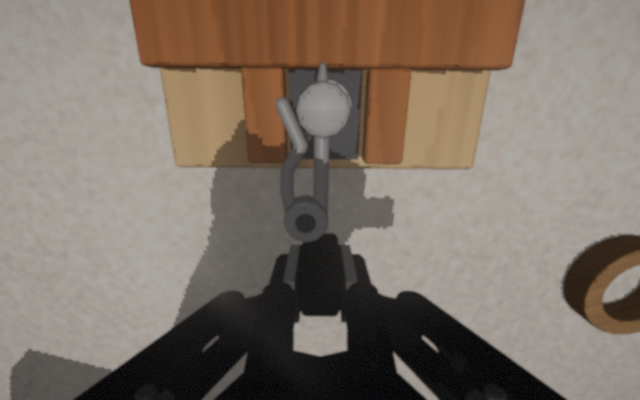

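Request:
play_rows(deltas="1 0.3 0 0 0 0 0; 2 0.3 0 0 0 0 0; 3 0.3 0 0 0 0 0; 4 0.3 0 0 0 0 0; 5 0.3 0 0 0 0 0; 6 0.3 0 0 0 0 0; 7 0.3 0 0 0 0 0; 7 0.3 0 0 0 0 0")

```text
t: 21.0
position: [494.1, -62.0, 61.2]
tcp_rot: [[0.997, 0.072, -0.001], [0.072, -0.997, 0.0], [-0.001, -0.0, -1.0]]
ft_force: [-1.7, 0.6, 1.8]
opening: 0.231
finger_force: 49.5
```

Request:
play_rows(deltas="0.7 0 0 0 0 0 0; 1.4 0 0 0 0 0 0; 2 0 0 0 0 0 0; 2.7 0 0 0 0 0 0; 3.4 0 0 0 0 0 0; 4 0 0 0 0 0 0; 4 0 0 0 0 0 0")

```text
t: 21.58
position: [497.1, -61.5, 61.1]
tcp_rot: [[0.997, 0.072, -0.002], [0.072, -0.997, 0.001], [-0.002, -0.001, -1.0]]
ft_force: [-6.1, 1.2, 6.8]
opening: 0.221
finger_force: 49.9
```

Request:
play_rows(deltas="0 0 -0.5 0 0 0 0; 0 0 -1 0 0 0 0; 0 0 -1 0 0 0 0; 0 0 -1 0 0 0 0")

```text
t: 21.92
position: [497.5, -61.5, 61.7]
tcp_rot: [[0.997, 0.072, -0.002], [0.072, -0.997, 0.001], [-0.002, -0.001, -1.0]]
ft_force: [-4.0, 1.5, -0.8]
opening: 0.222
finger_force: 48.8
```

Request:
play_rows(deltas="0.7 0 0 0 0 0 0; 1.4 0 0 0 0 0 0; 2 0 0 0 0 0 0; 2.7 0 0 0 0 0 0; 3 0 0 0 0 0 0; 3 0 0 0 0 0 0")

```text
t: 22.42
position: [501.2, -61.4, 62.1]
tcp_rot: [[0.997, 0.072, -0.0], [0.072, -0.997, 0.001], [-0.0, -0.001, -1.0]]
ft_force: [-3.1, 3.1, -2.3]
opening: 0.229
finger_force: 48.8
```

```bash
python3 look.py e | head -6
```

```text
t 22.42 pos [501.2 -61.4  62.1] delta [-71.4   1.   -0.3] rot [-0.001  0.     0.004] j6 2.8 F [-3.1  3.1 -2.3] op 0.229 tx [ 0.997  0.072 -0.   ]
post 2186 ((-100.75404357910156, 2.983623743057251), 11.992403984069824) 77.86661298047223 322.4954254345837 140.90942360475754
40 213 y 1.38 0.17 top z -0.7 pressY 5.19
48 223 y 0.21 0.21 top z -0.6 pressY 4.02
56 191 y -0.12 -0.19 top z 16.6 pressY 3.69
64 530 y 0.02 -0.15 top z 17.1 pressY 3.82
```

Request:
play_rows(deltas="0.7 0 0 0 0 0 0; 1.4 0 0 0 0 0 0; 2 0 0 0 0 0 0; 2.7 0 0 0 0 0 0; 3 0 0 0 0 0 0; 3 0 0 0 0 0 0")

```text
t: 23.07
position: [502.8, -61.2, 61.9]
tcp_rot: [[0.997, 0.072, -0.003], [0.072, -0.997, 0.0], [-0.003, -0.0, -1.0]]
ft_force: [-6.2, 2.6, -1.1]
opening: 0.224
finger_force: 49.0
```

Request:
play_rows(deltas="0.7 0 0 0 0 0 0; 1.4 0 0 0 0 0 0; 2 0 0 0 0 0 0; 2.7 0 0 0 0 0 0; 3 0 0 0 0 0 0; 3 0 0 0 0 0 0")

```text
t: 23.57
position: [508.0, -61.1, 62.5]
tcp_rot: [[0.997, 0.072, 0.001], [0.072, -0.997, 0.0], [0.001, -0.0, -1.0]]
ft_force: [-1.2, 4.2, -1.2]
opening: 0.226
finger_force: 48.8
```

Request:
play_rows(deltas="0.7 -0.1 0 0 0 0 0; 1.4 -0.2 0 0 0 0 0; 2 -0.3 0 0 0 0 0; 2.7 -0.3 0 0 0 0 0; 3.4 -0.3 0 0 0 0 0; 4 -0.3 0 0 0 0 0; 4 -0.3 0 0 0 0 0")

```text
t: 24.15
position: [512.5, -60.9, 62.6]
tcp_rot: [[0.997, 0.072, 0.002], [0.072, -0.997, -0.0], [0.002, 0.001, -1.0]]
ft_force: [1.7, 3.5, -1.0]
opening: 0.224
finger_force: 48.8
```

Request:
play_rows(deltas="0.7 0 0 0 0 0 0; 1.4 0 0 0 0 0 0; 2 0 0 0 0 0 0; 2.5 0 0 0 0 0 0; 3 0 0 0 0 0 0; 3 0 0 0 0 0 0")

```text
t: 24.65
position: [514.5, -60.7, 62.3]
tcp_rot: [[0.997, 0.071, 0.0], [0.071, -0.997, -0.001], [0.0, 0.001, -1.0]]
ft_force: [0.7, 2.2, -1.3]
opening: 0.228
finger_force: 48.9
```

```bash
python3 look.py f | head -6
```

```text
t 24.65 pos [514.5 -60.7  62.3] delta [-84.7   0.7  -0.1] rot [ 0.001 -0.     0.004] j6 2.81 F [ 0.7  2.2 -1.3] op 0.228 tx [0.997 0.071 0.   ]
post 2020 ((-100.741943359375, 3.0175318717956543), 11.923562049865723) 77.6067737714314 321.66138613861386 169.33663366336634
40 64 y -0.27 0.21 top z 15.1 pressY 3.26
48 435 y 0.01 -0.2 top z 16.8 pressY 3.54
56 493 y -0.12 -0.16 top z 16.7 pressY 3.41
64 602 y -0.03 -0.13 top z 16.4 pressY 3.5
```

View pics/wrist_f.png

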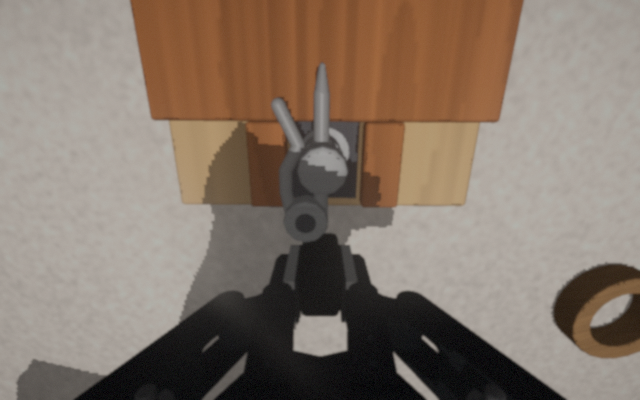

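Request:
play_rows(deltas="0.5 0 0 0 0 0 0; 1 0 0 0 0 0 0; 1.5 0 0 0 0 0 0; 2 0 0 0 0 0 0; 2 0 0 0 0 0 0; 2 0 0 0 0 0 0")

```text
t: 25.3
position: [516.4, -60.6, 62.3]
tcp_rot: [[0.997, 0.071, 0.0], [0.071, -0.997, -0.001], [0.0, 0.001, -1.0]]
ft_force: [-0.2, 1.2, -0.6]
opening: 0.227
finger_force: 49.0
```

Request:
play_rows(deltas="0.4 0 0 0 0 0 0; 0.8 0 0 0 0 0 0; 1 0 0 0 0 0 0; 1 0 0 0 0 0 0; 1 0 0 0 0 0 0")

```text
t: 25.72
position: [517.3, -60.4, 62.3]
tcp_rot: [[0.997, 0.072, 0.0], [0.072, -0.997, -0.0], [0.0, 0.0, -1.0]]
ft_force: [0.1, -0.2, 0.2]
opening: 0.225
finger_force: 49.1
```

Request:
play_rows(deltas="0 0 0 0 0 0 0.23; 0 0 0 0 0 0 0.28; 0 0 0 0 0 0 0.35; 0 0 0 0 0 0 0.45; 0 0 0 0 0 0 0.55; 0 0 0 0 0 0 0.6; 0 0 0 0 0 0 0.6; 0 0 0 0 0 0 0.6")

```text
t: 26.38
position: [517.3, -60.2, 62.3]
tcp_rot: [[0.997, 0.072, 0.0], [0.072, -0.997, -0.0], [0.0, 0.0, -1.0]]
ft_force: [-0.3, 0.7, 0.0]
opening: 0.601
finger_force: 0.0
```

Request:
play_rows(deltas="0 0 -5 0 0 0 0.6; 0 0 -15 0 0 0 0.6; 0 0 -30 0 0 0 0.6; 0 0 -55 0 0 0 0.6; 0 0 -80 0 0 0 0.6; 0 0 -110 0 0 0 0.6; 0 0 -110 0 0 0 0.6; 0 0 -110 0 0 0 0.6")

```text
t: 27.05
position: [519.0, -60.7, 175.0]
tcp_rot: [[0.997, 0.072, 0.005], [0.072, -0.997, -0.001], [0.005, 0.002, -1.0]]
ft_force: [-0.3, -0.7, -0.6]
opening: 0.599
finger_force: 0.0
```

Request:
play_rows(deltas="-30 0 0 0 0 0 0.6; -60 0 0 0 0 0 0.6; -60 0 0 0 0 0 0.6; -60 0 0 0 0 0 0.6; -60 0 0 0 0 0 0.6; -60 0 0 0 0 0 0.6")

```text
t: 27.55
position: [458.4, -64.7, 172.3]
tcp_rot: [[0.997, 0.072, 0.001], [0.072, -0.997, -0.0], [0.001, 0.0, -1.0]]
ft_force: [0.2, 0.1, -0.4]
opening: 0.599
finger_force: 0.0
```

```bash
python3 - <<'E'
from h import *
im,d=capture("wrist"); cv2.imwrite("pics/fin.png",im[:,:,::-1]); s=observe(); print(s["t"],s["ft_force"])
P,u,v=pts("wrist",d); L=(P-O)@RP
n=(abs(L[:,0]+101)<20)&(abs(L[:,1]-3)<18)&(L[:,2]>73)&(L[:,2]<84); print("post",cv2.minEnclosingCircle(L[n][:,:2].astype(np.float32)))
n=(L[:,0]<-125)&(L[:,0]>-200)&(abs(L[:,1]-3)<22)&(L[:,2]>82)&(L[:,2]<100); G=L[n]
if len(G): print("grip",cv2.minAreaRect(G[:,:2].astype(np.float32)),G[:,2].mean())
for x in range(-86,-44,6):
    k=(abs(L[:,0]-x)<3)&(abs(L[:,1]-3)<9)&(L[:,2]>51)&(L[:,2]<70)
    if k.any(): print(x,L[k,1].mean().round(1),L[k,2].max().round(1))
E
```

```text
27.6 [-0.21296913 -0.10108373 -0.08883488]
post ((-101.04439544677734, 3.0343434810638428), 11.843038558959961)
grip ((-157.3141632080078, 12.133661270141602), (19.904521942138672, 29.42172622680664), 88.60346984863281) 84.34884895818263
-86 4.3 63.9
-80 3.5 64.7
-74 3.3 65.6
-68 3.0 65.7
-62 2.8 65.9
-56 2.8 65.3
```

View pics/fin.png

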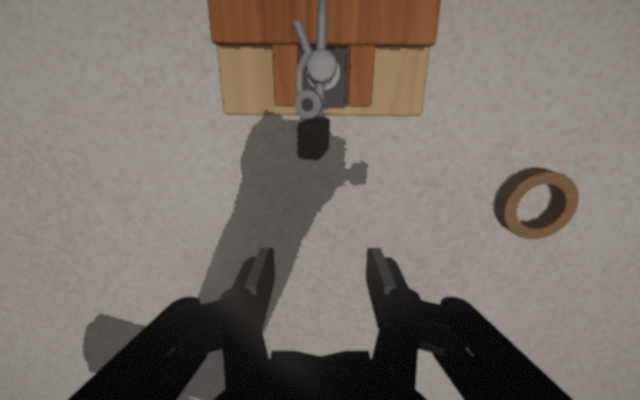

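Request:
play_rows(deltas="0 0 0 0 0 0 0.6; 0 0 0 0 0 0 0.6; 0 0 0 0 0 0 0.6; 0 0 0 0 0 0 0.6; 0 0 0 0 0 0 0.6; 0 0 0 0 0 0 0.6; 0 0 0 0 0 0 0.6; 0 0 0 0 0 0 0.6")

```text
t: 28.27
position: [457.4, -64.5, 172.3]
tcp_rot: [[0.997, 0.072, -0.0], [0.072, -0.997, 0.0], [-0.0, -0.0, -1.0]]
ft_force: [-0.3, -0.1, 0.5]
opening: 0.596
finger_force: 0.0
```

```bash
python3 - <<'E'
from h import *
im,d=capture("wrist")
P,u,v=pts("wrist",d); L=(P-O)@RP
n=(L[:,0]<-125)&(L[:,0]>-200)&(abs(L[:,1]-3)<22)&(L[:,2]>82)&(L[:,2]<100); G=L[n]
g=cv2.minAreaRect(G[:,:2].astype(np.float32)); print("grip",g,G[:,2].mean())
k=(L[:,0]>-40)&(L[:,0]<70)&(abs(L[:,1])<80)&(L[:,2]>30)&(L[:,2]<55); print("board z",np.median(L[k,2]))
if abs(g[0][1]-12.13)<1 and abs(g[0][0]+157.3)<1.2: print(job_done())
E
```

```text
grip ((-157.47998046875, 12.461370468139648), (19.898164749145508, 29.69175148010254), 87.83662414550781) 84.47158525254586
board z nan
the job is handed in; nothing more can be done
None
  return _methods._mean(a, axis=axis, dtype=dtype,
  ret = ret.dtype.type(ret / rcount)
```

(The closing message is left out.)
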